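# Tap-centre a bud vase on the banding wheel

### The arm

A 6-joint arm with a two-finger parallel gripper is mounted at the origin on a cart in front of the work surface, level with it; the furniture and walls round the work are solid. World frame = base frame: x ahead of the robot, y to its left, z up, the work surface at z = 0. Lengths are in m, angles in degrees, forces in N, time in s.
With the tool pointing down it reaches from about 0.35 to 0.875 m from the base axis. Payload 4.2 kg.
Tool frame: the origin (TCP) lies midway between the tips of the shut fingers; the grasp point (between the pads) lies 19 mm behind it (r.pinch_z is the distance from the TCP to the grasp point, in m); z points along the fingers, y is the line along which they close (so a half turn about z gives the same grasp; the last joint's range is limited). The gripper opens to 87 mm and grips with 3 to 60 N. Pads are 19 mm wide; open, the fingers measure 117 mm over their backs; the gripper's body (75 mm by 190 mm) begins 51 mm behind the grasp point.
Start: joints at [-55.829, 22.042, 0.453, 0, -68.411, -14.817], TCP at [0.207, -0.59, 0.223] pointing down, gripper open.
Joint ranges: [-179.83, 179.83], [-69.29, 118.12], [-61.27, 80.66], [-181.25, 117.63], [-171.15, -9.14], [-177.46, 177.46]. Speed limits (degrees/s): [159.86, 159.86, 180, 180, 180, 180].

### API

Orientations are given as a 3x3 rotation matrix whose columns are the frame's x, y, z axes.
In Python, from station import r, imaging, models gives the robot as it stands. The module is installed in compiled form; this text tells all that it offers.
- The arm moves only by the tool apply_moves, never from a script. Its argument "moves" is a list of rows, each a list of 2 entries, a list of its own where there are three numbers: the shift along the tool's x, y, z in m, then the turn about the tool's z in degrees. A call has 1 to 5 rows; each row shifts and turns the commanded pose from where the row before left it, along the tool's axes as they then stand; what a row does not reach is not made up. A row lasts 1/12 s, in which the tool goes at most 41.7 mm and 7.16 degrees, less where a joint would pass 70% of its speed; a pose out of reach is approached as far as the arm can. A call is refused whole if a number of a shift passes 0.0417 or a number of a turn 7.16, either way. A call with a gripper value outside its range is refused whole. "hand" is the finger opening in m, from 0 to 0.087, set as the call begins (left out, the last holds). The fingers move at their own pace and stop on an object; the grip force is fixed at half the most. Time passes only in rows, so rows that do not move let the fingers close. It gives the time, the measured TCP pose, the force, the opening and the grip force at its end, in the units of the state.
- r.sense(): the state, without advancing time (a new reading comes with each control period).
- imaging.capture(name): name is "side" or "top"; returns a dict with "frame" (480x640x3 uint8, blue, green, red), "intrinsics" (3x3 intrinsics, pixels), "eye" and "orientation" of the camera in the world. Camera axes: x right, y down, z forward; pixel columns grow to the right and rows downward; lengths in m; the calibration is good to about 2 mm. A picture is of the moment at which its call begins. There is no depth.
- r.finish_job(): hands the job in; it is judged then, once.
Trained networks look in a picture, given as the dict that the camera call returned (one of the last four; its "shot" number tells which), for a name from the list of things; names that differ only in an ending like _2 or _b are one class to them, and where a whole thing is asked for, a point or a joint stands for the part that bears it (a point fixed in the world has none). Each returns a list of dicts, best first, with "confidence" (0 to 1); they miss things now and then, are a little off and sometimes report something else, mostly with a low value. They report only what shows in the picture. A call takes as long as a camera call. They do not tell look-alikes from the thing itself.
- models.cut_out(picture, target): "region" (480x640 bool, what is visible of it) and "extent" ([left, top, width, height] as shares, 0 to 1, of the picture: columns of its width, rows of its height, round what is visible of it).
- models.place_of(picture, target): "at" ([column, row] as shares, 0 to 1, of the picture: columns of its width, rows of its height: a listed point, or the origin of a listed thing).
The state is a dict: "time_s": time; "joints": joint angles; "joint_velocities": joint speeds; "effort": joint torques, N m; "tcp_pos": TCP position; "ee_rot": TCP orientation; "wrist_force": force on the tool from outside, world axes, zero at the start; "moment": the same for the moment, N m; "gripper_width": opening from 0.0 (shut) to 1.0 (fully open); "gripper_force": force on a finger pad.
Only numpy, scipy, OpenCV 4.12 (cv2) and the standard library are available. Lean on these libraries where they do the work, as an engineer would, in place of code of your own. Each camera call takes 0.05 s, during which the arm holds its last target. There are 200 camera calls.

### The job

The small vase standing off-centre on the banding wheel is about to be banded: tap or push it gently with a fingertip, without gripping, lifting or tipping it, until it stands centred on the wheel, and take the finger away. Then turn the wheel about a quarter turn, either way round, with a fingertip on its head, to check that the vase runs true. Leave the vase standing centred and everything else on the bench where it is.

Things in the scene. Friction and masses are not known exactly. Their poses are not given: they have to be found in the camera images.
- vase: the unglazed terracotta bud vase on the wheel, 0.14 kg, 64 mm tall, round; origin at the centre of its underside, z up. Foot 41 mm across, low belly 58 mm across 21 mm above the foot, neck 21 mm across 51 mm up, lip 28 mm across. It slides on the wheel (friction 0.5 to 0.7) when touched at the belly or lower and topples when pushed at the neck
- banding_wheel: cast base of the banding wheel, 128 mm across at the foot, fixed to the bench; origin on the axis at the bench top, z up. It carries the round metal wheel head, 160 mm across and 9 mm thick, flat on top but for shallow concentric grooves (radii 32, 45, 58 and 72 mm), its top 70 mm above the bench
- wheel_top (a point): the centre of the wheel head's flat top, on its axis; turns with the head
- wheel_head (a joint): angle of the wheel head about its vertical axis, rad, positive counterclockwise from above, no stops. Stiff greased spindle: about 0.05 N m (under 1 N at the rim) turns it, and it stays where it is left. A fingertip pressed on the top near the rim with a few newtons and moved along the circle takes it along
- rim_screw (a point): small flush brass screw on the wheel head's top, 65 mm from the axis; turns with the head, so it shows how far it has turned
- spice_jar: small jar of powder, 45 mm across, 80 mm tall, loose bystander in front of the wheel on the right
- modelling_stick: wooden modelling stick, 130 mm long, 12 mm thick, loose bystander lying in front of the wheel
- paint_tube: squeezed paint tube, 84 x 38 x 19 mm, loose bystander lying in front of the wheel on the left
- canister_a: small white canister with black lid, 36 mm across, 51 mm tall, loose bystander behind the wheel
- canister_b: small white canister with black lid, 36 mm across, 56 mm tall, loose bystander behind the wheel
- ware_board: wooden ware board, 250 x 100 x 16 mm, fixed, left of the wheel
- board_vase_a: a vase like the one on the wheel, standing on the ware board
- board_vase_b: another such vase on the ware board
Things that resemble listed ones, but are neither listed nor needed, are in the scene too. Leave any blue look-alike of the banding_wheel alone. What is shaped like the vase but purple is not meant.

How it is judged (in metres and radians):
On the way, in this order (a step that is already met when the one before it is completed fails the run):
1. the vase stands centred on the wheel, within 6 mm, upright, at rest and untouched (horizontal distance between vase and wheel_top below 0.006 m and angle between vase's own z axis and vertical below 0.06 rad and linear speed of vase below 0.01 m/s and contact force between the fingers and vase below 0.05 N), for 0.2 s.
2. the wheel is turned, its rim screw 60 mm or more from where it started (distance of rim_screw from where it was at the start of the episode above 0.06 m), for 0.1 s.
At the end, for the whole second after the job is handed in: The vase stands upright on the wheel head at rest, its foot centred within 6 mm of the wheel's axis; the wheel has been turned 55 to 140 degrees from where it started and is at rest (horizontal distance between vase and wheel_top below 0.006 m and z of vase in the frame of wheel_top between -0.003 and 0.003 m and angle between vase's own z axis and vertical below 0.06 rad and linear speed of vase below 0.01 m/s and distance of rim_screw from where it was at the start of the episode between 0.06 and 0.123 m and velocity of joint wheel_head between -0.05 and 0.05 rad/s); the robot touches nothing.
It fails at once if the vase is tipped by more than 0.3 rad (angle between vase's own z axis and vertical above 0.3 rad).
It fails at once if the vase is lifted off the wheel (z of vase in the frame of wheel_top above 0.009 m).
It fails at once if the vase falls off the wheel (z of vase in the frame of wheel_top below -0.01 m).
It fails at once if the vase is gripped or pushed hard: more than 10 N between fingers and vase (contact force between the fingers and vase above 10 N).
It fails at once if something else on the bench is moved by more than 20 mm (distance of any of spice_jar, modelling_stick, paint_tube, canister_a, canister_b, board_vase_a, board_vase_b from where it was at the start of the episode above 0.02 m).
It also fails if it takes over 48 s, if anything falls off the work surface, if the arm or the gripper's body presses on something with over 40 N, if the wrist force passes 120 N, or if a joint passes its speed limit or range.

## Working session

There is one attempt and no reset: what is moved stays moved. The work goes in short steps, Python scripts to look and compute and a tool call to move; the robot and the scene stay as the last step left them, time stands still between calls to the robot, and variables do not carry over. Pictures are saved under pics/ and viewed, at most 10 in all, crops included, and the job is handed in when it is done.

Besides the shell and the picture viewer there is one more tool, called after "Emit:" in YAML: its name, and indented under it one key for each argument. apply_moves: Moves the arm, as the interface text tells. Its arguments: {"type":"object","properties":{"moves":{"type":"array"},"hand":{"type":"number"}},"required":["moves"]}

```bash
mkdir -p pics
cat > h.py <<'E'
from station import r, imaging, models
import numpy as np, cv2
def ray(p,uv):
    K=np.array(p["intrinsics"]);R=np.array(p["orientation"])
    return np.array(p["eye"],float), R@np.linalg.solve(K,[uv[0],uv[1],1.0])
def onz(p,uv,z):
    e,d=ray(p,uv); return e+d*(z-e[2])/d[2]
def proj(p,X):
    K=np.array(p["intrinsics"]);R=np.array(p["orientation"])
    c=K@(R.T@(np.array(X)-np.array(p["eye"]))); return c[:2]/c[2]
E
python3 - <<'E'
from h import *
np.set_printoptions(precision=4,suppress=True)
s=r.sense();print(s["time_s"],s["tcp_pos"],s["ee_rot"],s["gripper_width"])
P={}
for n in("top","side"):
    p=imaging.capture(n);cv2.imwrite(f"pics/{n}0.png",p["frame"]);print(n,p["eye"],p["orientation"],p["intrinsics"])
    for t,z in(("vase",.07),("banding_wheel",0),("wheel_top",.07),("rim_screw",.07),("spice_jar",0)):
        for o in models.place_of(p,t):
            uv=np.array(o["at"])*[640,480];print(n,t,round(o["confidence"],2),uv,onz(p,uv,z))
E
```

```text
0.0 [ 0.2069 -0.5891  0.2214] [[-0.9436 -0.3312 -0.0008]
 [-0.3312  0.9436  0.0021]
 [ 0.0001  0.0022 -1.    ]] 1.0006151070499376
top [0.5269 0.066  1.1953] [[ 0.0091 -0.9986  0.0525]
 [-0.9998 -0.008   0.0194]
 [-0.019  -0.0526 -0.9984]] [[498.4062   0.     313.3579]
 [  0.     498.4062 238.0996]
 [  0.       0.       1.    ]]
top vase 0.64 [419.392 264.912] [ 0.5277 -0.1508  0.07  ]
top vase 0.57 [425.28 175.68] [ 0.7298 -0.1646  0.07  ]
top banding_wheel 0.7 [401.792 264.912] [ 0.5274 -0.1225  0.    ]
top banding_wheel 0.69 [304.128 256.896] [0.5444 0.111  0.    ]
top wheel_top 0.91 [405.312 266.208] [ 0.5245 -0.1193  0.07  ]
top wheel_top 0.85 [304.192 251.808] [0.5549 0.1083 0.07  ]
top wheel_top 0.28 [392.512 174.48 ] [ 0.7321 -0.0905  0.07  ]
top rim_screw 0.73 [409.408 293.808] [ 0.4629 -0.1284  0.07  ]
top spice_jar 0.89 [446.272 329.184] [ 0.3764 -0.2274  0.    ]
side [0.2485 0.9947 0.4631] [[-0.9378 -0.1434  0.3162]
 [-0.3467  0.3405 -0.874 ]
 [ 0.0177 -0.9293 -0.369 ]] [[465.2209   0.     320.4959]
 [  0.     465.2209 244.3022]
 [  0.       0.       1.    ]]
side vase 0.83 [297.024 230.88 ] [0.6697 0.0021 0.07  ]
side vase 0.77 [369.92 221.28] [ 0.5222 -0.1409  0.07  ]
side vase 0.66 [386.112 334.32 ] [0.3608 0.378  0.07  ]
side banding_wheel 0.89 [363.904 249.312] [ 0.5272 -0.1131  0.    ]
side banding_wheel 0.68 [328.704 282.384] [0.5482 0.1073 0.    ]
side wheel_top 0.91 [369.472 226.512] [ 0.5127 -0.1001  0.07  ]
side wheel_top 0.74 [327.616 253.584] [0.5519 0.109  0.07  ]
side rim_screw 0.98 [342.4   243.888] [0.5397 0.0416 0.07  ]
side rim_screw 0.92 [390.08 225.6 ] [ 0.4655 -0.1279  0.07  ]
side rim_screw 0.42 [427.584 245.376] [ 0.3555 -0.0259  0.07  ]
side rim_screw 0.22 [364.288 251.904] [0.4803 0.0687 0.07  ]
side spice_jar 0.6 [427.968 243.6  ] [ 0.3755 -0.2214  0.    ]
```

View pics/top0.png

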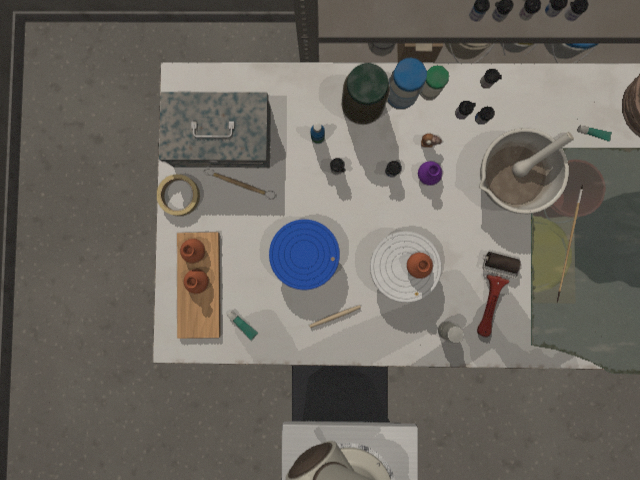

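View pics/side0.png

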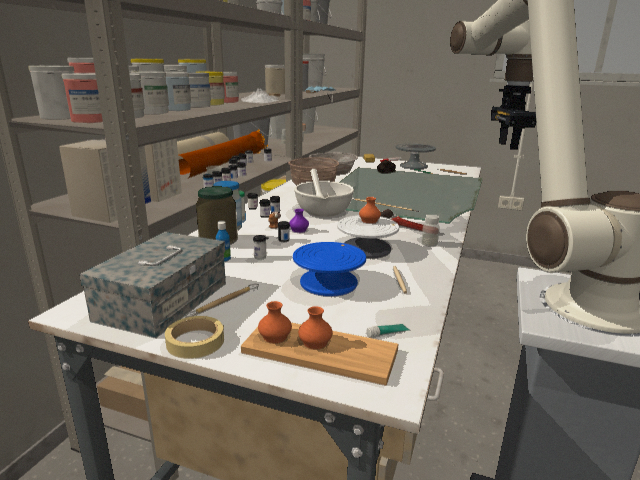

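Candidates: the wheels are blue at top (304,255) and white at (405,266), and the vases are purple at (430,173) and terracotta at (419,265). The white wheel and the terracotta vase on it fit the description; I'll confirm both in an enlarged crop.

```bash
cat >> h.py <<'E'
from scipy.optimize import minimize
A=np.linspace(0,2*np.pi,72,endpoint=False)
PROF=[(0,.0205),(.010,.026),(.021,.029),(.032,.026),(.051,.0105),(.064,.014)]
def circ(c,z,rad): return np.c_[c[0]+rad*np.cos(A),c[1]+rad*np.sin(A),np.full(72,z)]
def sil(p,c,prof,z0,S=8):
    # silhouette: union of hulls of successive rings, upsampled
    U=[np.array([proj(p,X) for X in circ(c,z0+z,q)]) for z,q in prof]
    m=np.zeros((480,640),np.uint8)
    for a,b in zip(U[:-1],U[1:]) if len(U)>1 else [(U[0],U[0])]:
        h=cv2.convexHull(np.r_[a,b].astype(np.float32))
        cv2.fillPoly(m,[np.round(h*16).astype(np.int32)],1,shift=4)
    return m>0
def fit(p,mask,c0,prof,z0):
    f=lambda c:1-(lambda s:(s&mask).sum()/(s|mask).sum())(sil(p,c,prof,z0))
    o=minimize(f,c0,method="Nelder-Mead",options=dict(initial_simplex=np.array(c0)+[[0,0],[.01,0],[0,.01]],xatol=1e-4))
    return o.x,1-o.fun
def near(p,t,uv):
    L=[o for o in models.cut_out(p,t)]
    def d(o):
        e=np.array(o["extent"])*[640,480,640,480];return np.hypot(*(e[:2]+e[2:]/2-uv))
    return min(L,key=d) if L else None
def measure(names=("top","side"),W=(.525,-.12),V=(.526,-.147)):
    for n in names:
        p=imaging.capture(n)
        o=near(p,"wheel_top",proj(p,[*W,.07])); v=near(p,"vase",proj(p,[*V,.1]))
        w=None
        if o:
            m=np.ascontiguousarray(o["region"],np.uint8)
            if v: m=m|v["region"].astype(np.uint8)*0
            h=cv2.convexHull(cv2.findNonZero(m)); mm=np.zeros_like(m); cv2.fillPoly(mm,[h],1)
            w,q=fit(p,mm>0,W,[(0,.08),(-.009,.08)],.07);print(n,"wheel",w.round(4),round(q,3),round(o["confidence"],2))
        if v:
            x,q=fit(p,v["region"],V,PROF,.07);print(n,"vase",x.round(4),round(q,3),round(v["confidence"],2))
            if w is not None: print("  off",(x-w).round(4))
        for s in models.place_of(p,"rim_screw"):
            X=onz(p,np.array(s["at"])*[640,480],.07)
            if np.hypot(*(X[:2]-W))<.09: print("  screw",X.round(4),round(s["confidence"],2), "ang",np.degrees(np.arctan2(*(X[:2]-W)[::-1])).round(1))
    return p
E
python3 - <<'E'
from h import *
measure()
f=cv2.imread("pics/top0.png");cv2.imwrite("pics/crop0.png",cv2.resize(f[215:315,255:465],None,fx=3.8,fy=3.8,interpolation=cv2.INTER_CUBIC))
E
```

```text
top wheel [ 0.525 -0.12 ] 0.0 0.64
top vase [ 0.526 -0.147] 0.899 0.63
  off [ 0.001 -0.027]
  screw [ 0.4672 -0.1384  0.07  ] 0.71 ang -162.3
side wheel [ 0.5243 -0.1154] 0.907 0.59
side vase [ 0.5268 -0.1452] 0.859 0.95
  off [ 0.0025 -0.0298]
  screw [ 0.4677 -0.1508  0.07  ] 0.95 ang -151.7
```

View pics/crop0.png

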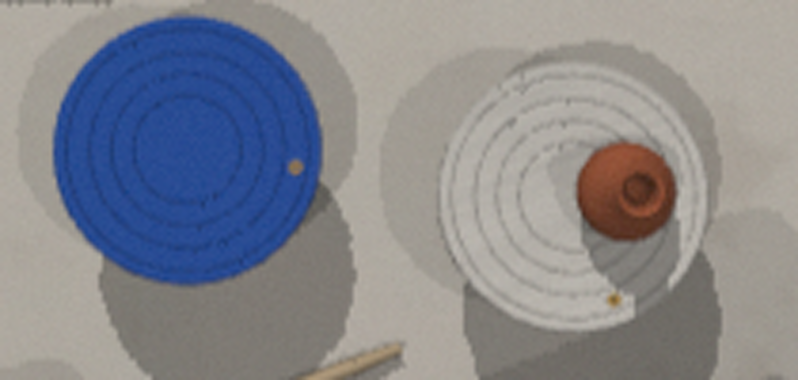

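The crop confirms it: the terracotta vase (crop 627,190) stands on the white wheel (crop 574,195), with the brass screw at crop (614,300). Next I'll refine the measurements with edges and colour.

```bash
cat >> h.py <<'E'
def vmask(p,uv):
    f=p["frame"].astype(int); m=((f[...,2]>1.6*f[...,1])&(f[...,2]>50)&(f[...,2]>1.5*f[...,0])).astype(np.uint8)
    k,l,s,c=cv2.connectedComponentsWithStats(m)
    i=[j for j in range(1,k) if s[j,4]>60]
    return l==min(i,key=lambda j:np.hypot(*(c[j]-uv)))
def vase(n,V):
    p=imaging.capture(n); m=vmask(p,proj(p,[*V,.1])); x,q=fit(p,m,V,PROF,.07); return p,x,q,m
def wheel(p,W0):
    g=cv2.GaussianBlur(cv2.cvtColor(p["frame"],cv2.COLOR_BGR2GRAY),(0,0),.7).astype(np.float32)
    def s(c):
        def v(q):
            uv=np.array([proj(p,X) for X in circ(c,.07,q)],np.float32);return cv2.remap(g,uv[:,0],uv[:,1],cv2.INTER_LINEAR)[:, 0] if 0 else cv2.remap(g,uv[:,:1],uv[:,1:],cv2.INTER_LINEAR)[:,0]
        return -np.clip(v(.078)-v(.0825),-10,40).mean()
    G=[(s((W0[0]+a,W0[1]+b)),W0[0]+a,W0[1]+b) for a in np.arange(-.008,.0081,.001) for b in np.arange(-.008,.0081,.001)]
    o=minimize(s,min(G)[1:],method="Nelder-Mead",options=dict(initial_simplex=np.array(min(G)[1:])+[[0,0],[.001,0],[0,.001]])); return o.x,o.fun
E
python3 - <<'E'
from h import *
for n in("top","side"):
    p,x,q,m=vase(n,(.526,-.147)); w,s=wheel(p,(.5243,-.1195))
    print(n,"vase",x.round(4),round(q,3),m.sum(),"wheel",w.round(4),s,"off",(x-w).round(4))
    if n=="top":
        X=onz(p,(416.6,293.9),.07);print("screw",X, np.degrees(np.arctan2(X[1]-w[1],X[0]-w[0])),np.hypot(*(X[:2]-w)))
print(r.sense()["time_s"])
E
```

```text
top vase [ 0.5275 -0.1473] 0.848 491 wheel [ 0.5247 -0.1196] -21.10408592224121 off [ 0.0028 -0.0278]
screw [ 0.46282123 -0.14447594  0.07      ] -158.08983853595922 0.06669427476156611
side vase [ 0.529  -0.1521] 0.799 367 wheel [ 0.5234 -0.1142] -19.60688018798828 off [ 0.0056 -0.0379]
1.1
```

Emit:
apply_moves:
  moves:
    - [[0,0,0],-7]
    - [[0,0,0],-7]
    - [[0,0,0],-7]
    - [[0,0,0],-7]
    - [[0,0,0],-7]
  hand: 0

```text
time_s: 1.52
tcp_pos: [0.2071, -0.5896, 0.2225]
ee_rot: [[-0.578, -0.816, -0.0], [-0.816, 0.578, 0.0], [-0.0, 0.0, -1.0]]
wrist_force: [0.4, -0.3, -0.7]
gripper_width: 0.706
gripper_force: 0.0
```

Emit:
apply_moves:
  moves:
    - [[0,0,0],-7]
    - [[0,0,0],-7]
    - [[0,0,0],-7]
    - [[0,0,0],-7]
    - [[0,0,0],-7]

```text
time_s: 1.93
tcp_pos: [0.2072, -0.5897, 0.2226]
ee_rot: [[-0.005, -1.0, 0.0], [-1.0, 0.005, -0.0], [0.0, -0.0, -1.0]]
wrist_force: [-0.4, -0.5, 0.5]
gripper_width: 0.328
gripper_force: 0.0
```

Emit:
apply_moves:
  moves:
    - [[-0.03,-0.026,0],0]
    - [[-0.03,-0.026,0],0]
    - [[-0.03,-0.026,0],0]
    - [[-0.03,-0.026,0],0]
    - [[-0.03,-0.026,0],0]

```text
time_s: 2.35
tcp_pos: [0.3397, -0.4397, 0.2227]
ee_rot: [[-0.012, -1.0, 0.0], [-1.0, 0.012, -0.0], [0.0, -0.0, -1.0]]
wrist_force: [0.9, -1.3, -0.7]
gripper_width: 0.017
gripper_force: 0.0
```

Emit:
apply_moves:
  moves:
    - [[-0.03,-0.026,0],0]
    - [[-0.03,-0.026,0],0]
    - [[-0.03,-0.026,0],0]
    - [[-0.03,-0.026,0],0]
    - [[-0.03,-0.026,0],0]

```text
time_s: 2.77
tcp_pos: [0.4716, -0.2909, 0.2229]
ee_rot: [[-0.011, -1.0, 0.001], [-1.0, 0.011, -0.0], [0.0, -0.001, -1.0]]
wrist_force: [1.0, -0.9, -0.1]
gripper_width: 0.005
gripper_force: 0.0
```

Emit:
apply_moves:
  moves:
    - [[-0.03,-0.026,0],0]
    - [[-0.03,-0.026,0],0]
    - [[-0.0155,-0.0143,0],0]
    - [[0,0,0],-5.6]
    - [[0,0,0],0]

```text
time_s: 3.18
tcp_pos: [0.5386, -0.2165, 0.2223]
ee_rot: [[0.091, -0.996, -0.0], [-0.996, -0.091, 0.0], [-0.0, 0.0, -1.0]]
wrist_force: [0.3, -0.9, 0.1]
gripper_width: 0.006
gripper_force: 0.0
```

Emit:
apply_moves:
  moves:
    - [[0,0.005,0.02],0]
    - [[0,0,0.04],0]
    - [[0,0,0.04],0]
    - [[0,0,0.03],0]
    - [[0,0,0.013],0]

```text
time_s: 3.6
tcp_pos: [0.529, -0.2183, 0.0751]
ee_rot: [[0.082, -0.997, -0.008], [-0.997, -0.082, 0.002], [-0.003, 0.008, -1.0]]
wrist_force: [-0.7, -0.5, -0.1]
gripper_width: 0.005
gripper_force: 0.0
```

Run:
```python
from h import *
s=r.sense();print(s["tcp_pos"],s["wrist_force"])
p=imaging.capture("top");q=imaging.capture("side")
a=cv2.resize(p["frame"][200:320,340:490],(500,400),interpolation=cv2.INTER_CUBIC)
b=cv2.resize(q["frame"][150:270,320:432],None,fx=400/120,fy=400/120,interpolation=cv2.INTER_CUBIC)
cv2.imwrite("pics/c1.png",np.hstack([a,b])[:, :800])
```

```text
[ 0.52897656 -0.21830645  0.07511239] [-0.74507245 -0.50308342 -0.11767184]
```

View pics/c1.png

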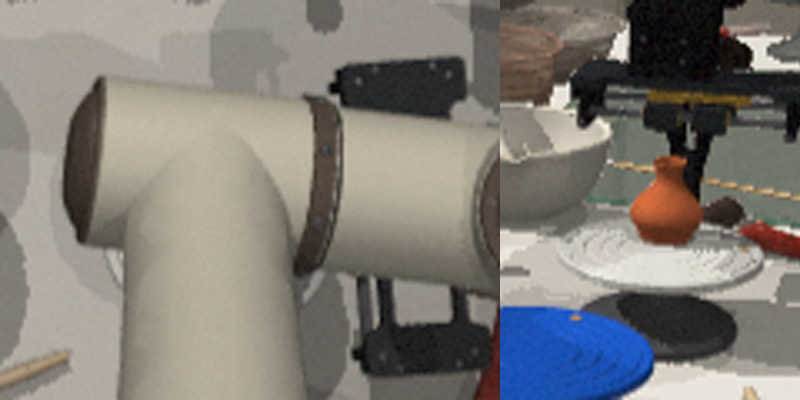

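The top view is hidden by the arm. The side view shows the shut finger just behind the vase (crop 690,170), low and clear of it. I'll let it settle, then creep in.

Emit:
apply_moves:
  moves:
    - [[-0.005,0,0],0]
    - [[-0.005,0,0],0]
    - [[0,0,0],0]
    - [[0,0,0],0]

```text
time_s: 4.03
tcp_pos: [0.5327, -0.2081, 0.0813]
ee_rot: [[0.087, -0.996, 0.003], [-0.996, -0.087, -0.0], [0.001, -0.003, -1.0]]
wrist_force: [-0.0, -1.0, -0.1]
gripper_width: 0.005
gripper_force: 0.0
```

Run:
```python
from h import *
s=r.sense();t=s["tcp_pos"];W=np.array([.5247,-.1196]);u=np.array([.093,-.9957]);d=t[:2]-W
print(t,s["wrist_force"],"along",d@u,"side",d@[ .9957,.093])
```

```text
[ 0.53273669 -0.20807185  0.08126164] [-0.04136897 -1.01495177 -0.06561213] along 0.08883883030879311 side -0.00022575138841981639
```

Emit:
apply_moves:
  moves:
    - [[-0.004,0,0.002],0]
    - [[-0.004,0,0.002],0]
    - [[-0.003,0,0],0]
    - [[-0.003,0,0],0]
    - [[-0.003,0,0],0]

```text
time_s: 4.45
tcp_pos: [0.5303, -0.191, 0.0755]
ee_rot: [[0.087, -0.996, -0.0], [-0.996, -0.087, -0.0], [0.0, 0.0, -1.0]]
wrist_force: [-0.3, -0.0, 1.0]
gripper_width: -0.0
gripper_force: 0.0
```

Emit:
apply_moves:
  moves:
    - [[-0.002,0,0],0]
    - [[-0.002,0,0],0]
    - [[-0.002,0,0],0]
    - [[-0.002,0,0],0]
    - [[-0.002,0,0],0]

```text
time_s: 4.87
tcp_pos: [0.5296, -0.1814, 0.0756]
ee_rot: [[0.086, -0.996, 0.0], [-0.996, -0.086, -0.0], [0.0, -0.0, -1.0]]
wrist_force: [0.2, -0.9, -0.0]
gripper_width: 0.007
gripper_force: 0.4
```

```bash
cat >> h.py <<'E'
def st(W=np.array([.5247,-.1196])):
    s=r.sense();t=s["tcp_pos"];u=np.array([.093,-.9957]);d=t[:2]-W
    print(round(s["time_s"],2),np.round(t,4),np.round(s["wrist_force"],2),"along",round(d@u,4),"side",round(d@[ .9957,.093],4))
E
python3 - <<'E'
from h import *
st();p,x,q,m=vase("side",(.526,-.142));print(x,q,m.sum())
o=near(p,"vase",proj(p,[.526,-.142,.1]));print(o["extent"],o["region"].sum(),fit(p,o["region"],(.527,-.14),PROF,.07))
E
```

```text
4.87 [ 0.5296 -0.1814  0.0756] [ 0.24 -0.9  -0.03] along 0.062 side -0.0009
[ 0.52728372 -0.14720012] 0.8134490238611713 375
[0.5606, 0.4108, 0.0317, 0.0581] 401 (array([ 0.52508105, -0.14397705]), np.float64(0.8639308855291576))
```

Emit:
apply_moves:
  moves:
    - [[-0.002,0,0],0]
    - [[-0.002,0,0],0]
    - [[-0.002,0,0],0]
    - [[-0.002,0,0],0]
    - [[-0.002,0,0],0]

```text
time_s: 5.38
tcp_pos: [0.5286, -0.1713, 0.0756]
ee_rot: [[0.086, -0.996, 0.0], [-0.996, -0.086, -0.0], [0.0, -0.0, -1.0]]
wrist_force: [1.0, -1.3, -0.2]
gripper_width: 0.008
gripper_force: 0.4
```

Emit:
apply_moves:
  moves:
    - [[-0.002,0,0],0]
    - [[-0.002,0,0],0]
    - [[-0.002,0,0],0]
    - [[0,0,0],0]
    - [[0,0,0],0]

```text
time_s: 5.8
tcp_pos: [0.528, -0.1652, 0.0755]
ee_rot: [[0.087, -0.996, -0.0], [-0.996, -0.087, 0.0], [-0.0, 0.0, -1.0]]
wrist_force: [0.8, 0.5, 0.2]
gripper_width: 0.008
gripper_force: 0.0
```

```bash
cat >> h.py <<'E'
_f0=cv2.imread("pics/side0.png")
def track(p,V0=(.527,-.147)):
    # displacement of the vase body in the side image against the first frame, solved for world x,y
    m=vmask(dict(p,frame=_f0),proj(p,[*V0,.1])); ys,xs=np.nonzero(m)
    T=_f0[ys.min():ys.max()+1,xs.min():xs.max()+1]; k=m[ys.min():ys.max()+1,xs.min():xs.max()+1].astype(np.uint8)
    S=6; up=lambda i,f=cv2.INTER_CUBIC:cv2.resize(i,None,fx=S,fy=S,interpolation=f)
    y0,x0=ys.min()-15,xs.min()-25; R=p["frame"][y0:ys.max()+30,x0:xs.max()+25]
    res=cv2.matchTemplate(up(R),up(T),cv2.TM_SQDIFF,mask=cv2.merge([up(k,cv2.INTER_NEAREST)]*3))
    _,_,l,_=cv2.minMaxLoc(res); d=np.array(l)/S-[xs.min()-x0,ys.min()-y0]
    b=proj(p,[*V0,.1]); J=np.array([(proj(p,[V0[0]+.01,V0[1],.1])-b)/.01,(proj(p,[V0[0],V0[1]+.01,.1])-b)/.01]).T
    return d,np.linalg.solve(J,d)
E
python3 - <<'E'
from h import *
st();p,x,q,m=vase("side",(.526,-.137));print(x,q,m.sum(),track(p))
o=near(p,"vase",proj(p,[.526,-.137,.1]));print(fit(p,o["region"],(.527,-.137),PROF,.07))
E
```

```text
5.8 [ 0.528  -0.1652  0.0755] [0.76 0.47 0.24] along 0.0457 side -0.0009
[ 0.524125  -0.1266875] 0.8168421052631579 389 (array([-1.16666667,  2.5       ]), array([-0.00279223,  0.02245339]))
(array([ 0.52480029, -0.1261687 ]), np.float64(0.734475374732334))
```

Emit:
apply_moves:
  moves:
    - [[-0.002,0,0],0]
    - [[-0.002,0,0],0]
    - [[-0.001,0,0],0]
    - [[0,0,0],0]
    - [[0,0,0],0]

```text
time_s: 6.32
tcp_pos: [0.5276, -0.1604, 0.0755]
ee_rot: [[0.086, -0.996, -0.0], [-0.996, -0.086, 0.0], [-0.0, 0.0, -1.0]]
wrist_force: [-0.0, 0.0, -0.5]
gripper_width: 0.004
gripper_force: 0.1
```

Emit:
apply_moves:
  moves:
    - [[0.005,0,0],0]
    - [[0.015,0,0],0]
    - [[0.03,0,0],0]
    - [[0.04,0,0],0]
    - [[0.04,0,0],0]

```text
time_s: 6.73
tcp_pos: [0.5392, -0.2911, 0.0758]
ee_rot: [[0.088, -0.996, 0.0], [-0.996, -0.088, -0.0], [0.0, -0.0, -1.0]]
wrist_force: [1.4, 0.5, -0.1]
gripper_width: 0.002
gripper_force: 0.0
```

Emit:
apply_moves:
  moves:
    - [[0,0,-0.03],0]
    - [[0.02,0,-0.03],0]
    - [[0.04,0,-0.01],0]
    - [[0.04,0,0],0]
    - [[0.04,0,0],0]

```text
time_s: 7.15
tcp_pos: [0.5516, -0.4315, 0.1474]
ee_rot: [[0.087, -0.996, 0.003], [-0.996, -0.087, -0.001], [0.002, -0.003, -1.0]]
wrist_force: [1.1, 0.2, 0.5]
gripper_width: 0.003
gripper_force: 0.0
```

Run:
```python
from h import *
st();p,x,q,m=vase("top",(.525,-.12));print("top",x,q,m.sum())
w,s=wheel(p,(.5247,-.1196));print("wheel",w,s)
P,y,Q,M=vase("side",(.525,-.12));print("side",y,Q,track(P))
cv2.imwrite("pics/c2.png",cv2.resize(p["frame"][215:315,355:475],None,fx=6,fy=6,interpolation=cv2.INTER_CUBIC))
```

```text
7.15 [ 0.5516 -0.4315  0.1474] [1.12 0.17 0.52] along 0.3131 side -0.0023
top [ 0.52398437 -0.12328125] 0.8181818181818182 477
wheel [ 0.52499621 -0.11959596] -18.32571029663086
side [ 0.52393555 -0.13008789] 0.7978947368421052 (array([-1.16666667,  3.        ]), array([-0.00391763,  0.0266997 ]))
```

View pics/c2.png

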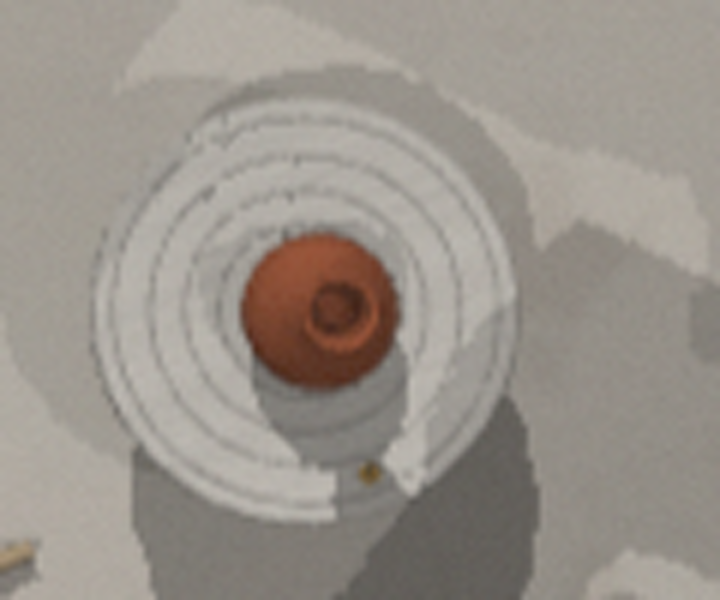

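The top view shows the vase's belly centre at crop (321,311) and the wheel centre at (304,310). After parallax the vase is about 2.5–3 mm short in y, so it needs one more small tap.

Emit:
apply_moves:
  moves:
    - [[-0.04,0,0],0]
    - [[-0.04,0,0],0]
    - [[-0.04,0,0.01],0]
    - [[-0.02,0,0.03],0]
    - [[0,0,0.03],0]

```text
time_s: 7.67
tcp_pos: [0.5394, -0.2863, 0.0769]
ee_rot: [[0.09, -0.996, 0.004], [-0.996, -0.09, -0.0], [0.0, -0.004, -1.0]]
wrist_force: [-1.2, -0.8, -0.8]
gripper_width: 0.002
gripper_force: 0.0
```

Emit:
apply_moves:
  moves:
    - [[-0.04,0,0],0]
    - [[-0.04,0,0],0]
    - [[-0.02,0,0],0]
    - [[0,0,0],0]
    - [[0,0,0],0]

```text
time_s: 8.08
tcp_pos: [0.5303, -0.1893, 0.0757]
ee_rot: [[0.089, -0.996, 0.0], [-0.996, -0.089, -0.0], [0.0, -0.0, -1.0]]
wrist_force: [0.8, -0.5, -1.2]
gripper_width: 0.003
gripper_force: 0.0
```

```bash
python3 -c "
from h import *
st()"
```

```text
8.08 [ 0.5303 -0.1893  0.0757] [ 0.79 -0.52 -1.21] along 0.07 side -0.0009
```

Going from .0700 to .0382, which is 31.8 mm.

Emit:
apply_moves:
  moves:
    - [[-0.01,0,0],0]
    - [[-0.008,0,0],0]
    - [[-0.004,0,0],0]
    - [[-0.002,0,0],0]
    - [[-0.002,0,0],0]

```text
time_s: 8.5
tcp_pos: [0.528, -0.1645, 0.0756]
ee_rot: [[0.086, -0.996, 0.0], [-0.996, -0.086, -0.0], [0.0, -0.0, -1.0]]
wrist_force: [-0.5, -0.2, -0.6]
gripper_width: 0.003
gripper_force: 0.0
```

Emit:
apply_moves:
  moves:
    - [[-0.002,0,0],0]
    - [[-0.002,0,0],0]
    - [[-0.0018,0,0],0]
    - [[0,0,0],0]
    - [[0,0,0],0]

```text
time_s: 8.92
tcp_pos: [0.5275, -0.1587, 0.0755]
ee_rot: [[0.086, -0.996, -0.0], [-0.996, -0.086, 0.0], [-0.0, 0.0, -1.0]]
wrist_force: [0.3, 0.6, 0.5]
gripper_width: 0.005
gripper_force: 0.0
```

```bash
python3 -c "
from h import *
st()"
```

```text
8.92 [ 0.5275 -0.1587  0.0755] [0.3  0.6  0.48] along 0.0392 side -0.0008
```

Emit:
apply_moves:
  moves:
    - [[0.005,0,0],0]
    - [[0.015,0,0],0]
    - [[0.03,0,0],0]
    - [[0.04,0,0],0]
    - [[0.04,0,0],0]

```text
time_s: 9.33
tcp_pos: [0.539, -0.2894, 0.0758]
ee_rot: [[0.088, -0.996, 0.0], [-0.996, -0.088, -0.0], [0.0, -0.0, -1.0]]
wrist_force: [0.7, -0.3, 0.5]
gripper_width: 0.006
gripper_force: 0.0
```

Emit:
apply_moves:
  moves:
    - [[0,0,-0.03],0]
    - [[0.02,0,-0.03],0]
    - [[0.04,0,-0.01],0]
    - [[0.04,0,0],0]
    - [[0.04,0,0],0]

```text
time_s: 9.75
tcp_pos: [0.5513, -0.4298, 0.1474]
ee_rot: [[0.087, -0.996, 0.003], [-0.996, -0.087, -0.001], [0.002, -0.003, -1.0]]
wrist_force: [1.3, 0.5, 0.6]
gripper_width: 0.002
gripper_force: 0.0
```

Run:
```python
from h import *
st();p,x,q,m=vase("top",(.525,-.12));print("top",x,q,m.sum())
w,s=wheel(p,(.5247,-.1196));print("wheel",w,s)
P,y,Q,M=vase("side",(.525,-.12));print("side",y,Q,track(P))
cv2.imwrite("pics/c3.png",cv2.resize(p["frame"][215:315,355:475],None,fx=6,fy=6,interpolation=cv2.INTER_CUBIC))
```

```text
9.75 [ 0.5513 -0.4298  0.1474] [1.34 0.46 0.64] along 0.3114 side -0.0023
top [ 0.52510254 -0.1180542 ] 0.8341968911917098 483
wheel [ 0.52506227 -0.11966541] -18.33803939819336
side [ 0.52273437 -0.11945312] 0.791231732776618 (array([-1.33333333,  3.        ]), array([-0.00351266,  0.02687425]))
```

View pics/c3.png

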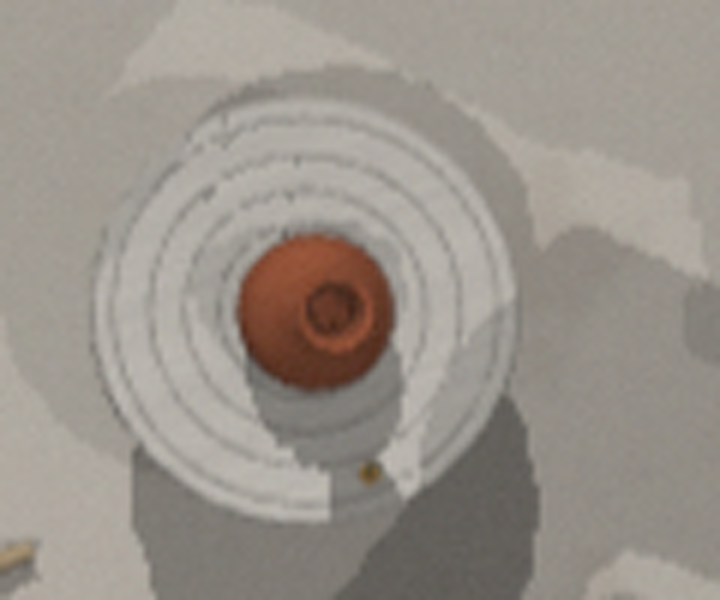

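The vase is now centred to about 1 mm, with its belly at crop (315,312) allowing for parallax. Next I'll turn the wheel.

Emit:
apply_moves:
  moves:
    - [[-0.04,-0.0005,0],0]
    - [[-0.04,-0.0005,0],0]
    - [[-0.04,-0.0005,0],0]
    - [[-0.04,0,0],0]
    - [[-0.04,0,0],0]

```text
time_s: 10.27
tcp_pos: [0.5342, -0.2266, 0.1453]
ee_rot: [[0.086, -0.996, -0.0], [-0.996, -0.086, 0.0], [-0.0, 0.0, -1.0]]
wrist_force: [0.8, -0.1, 0.4]
gripper_width: 0.004
gripper_force: 0.0
```

Emit:
apply_moves:
  moves:
    - [[-0.03,0,0.02],0]
    - [[-0.015,0,0.02],0]
    - [[0,0,0.02],0]
    - [[0,0,0],0]
    - [[0,0,0],0]

```text
time_s: 10.68
tcp_pos: [0.5305, -0.1833, 0.085]
ee_rot: [[0.087, -0.996, -0.002], [-0.996, -0.087, -0.0], [-0.0, 0.002, -1.0]]
wrist_force: [-0.1, -0.4, 0.5]
gripper_width: 0.008
gripper_force: 0.0
```

```bash
python3 -c "
from h import *
st()"
```

```text
10.68 [ 0.5305 -0.1833  0.085 ] [-0.08 -0.38  0.48] along 0.064 side -0.0001
```

Emit:
apply_moves:
  moves:
    - [[0.002,0,0.005],0]
    - [[0,0,0.005],0]
    - [[0,0,0.002],0]
    - [[0,0,0.001],0]
    - [[0,0,0.001],0]

```text
time_s: 11.1
tcp_pos: [0.5314, -0.1859, 0.0717]
ee_rot: [[0.086, -0.996, 0.0], [-0.996, -0.086, -0.0], [0.0, -0.0, -1.0]]
wrist_force: [-1.2, 0.3, 0.2]
gripper_width: 0.004
gripper_force: 0.0
```

Emit:
apply_moves:
  moves:
    - [[0,0,0.001],0]
    - [[0,0,0.001],0]
    - [[0,0,0],0]
    - [[0,0,0],0]

```text
time_s: 11.43
tcp_pos: [0.5319, -0.1857, 0.0704]
ee_rot: [[0.087, -0.996, 0.002], [-0.996, -0.087, -0.001], [0.001, -0.001, -1.0]]
wrist_force: [-0.1, -0.5, 4.8]
gripper_width: 0.008
gripper_force: 2.4
```

Emit:
apply_moves:
  moves:
    - [[-0.00025,0.00575,0.0003],5]
    - [[-0.00025,0.00575,0],5]
    - [[-0.00025,0.00575,0],5]
    - [[-0.00025,0.00575,0],5]
    - [[-0.00025,0.00575,0],5]

```text
time_s: 11.85
tcp_pos: [0.5042, -0.1826, 0.0704]
ee_rot: [[-0.346, -0.938, 0.003], [-0.938, 0.346, -0.002], [0.0, -0.004, -1.0]]
wrist_force: [0.4, -2.9, 5.0]
gripper_width: 0.004
gripper_force: 2.3
```

Run:
```python
from h import *
t=r.sense();print(t["wrist_force"],t["moment"]);d=t["tcp_pos"][:2]-np.array([.525,-.1197]);print(np.hypot(*d),np.degrees(np.arctan2(d[1],d[0])),t["tcp_pos"])
p=imaging.capture("side")
for s in models.place_of(p,"rim_screw"):
    X=onz(p,np.array(s["at"])*[640,480],.07);e=X[:2]-[.525,-.1197]
    if np.hypot(*e)<.09:print(X,np.hypot(*e),np.degrees(np.arctan2(e[1],e[0])),s["confidence"])
```

```text
[ 0.39480791 -2.870786    5.0385536 ] [-0.91867505  0.05631534 -0.01951794]
0.06628329713007318 -108.31595582470007 [ 0.50417002 -0.18262525  0.07041706]
[ 0.46811692 -0.12076677  0.07      ] 0.056893083985189004 -178.92561750177921 0.62
```

The screw has moved along with the finger, from about -158° to -179°, so I'll continue.

Emit:
apply_moves:
  moves:
    - [[-0.00025,0.00575,0],5]
    - [[-0.00025,0.00575,0],5]
    - [[-0.00025,0.00575,0],5]
    - [[-0.00025,0.00575,0],5]
    - [[-0.00025,0.00575,0],5]

```text
time_s: 12.37
tcp_pos: [0.4794, -0.1671, 0.0704]
ee_rot: [[-0.71, -0.704, 0.001], [-0.704, 0.71, -0.001], [-0.0, -0.002, -1.0]]
wrist_force: [-1.5, -3.2, 6.4]
gripper_width: 0.005
gripper_force: 3.3
```

Emit:
apply_moves:
  moves:
    - [[-0.00025,0.00575,0],5]
    - [[-0.00025,0.00575,0],5]
    - [[-0.00025,0.00575,0],5]
    - [[-0.00025,0.00575,0],5]
    - [[-0.00025,0.00575,0],5]

```text
time_s: 12.78
tcp_pos: [0.4632, -0.1429, 0.0704]
ee_rot: [[-0.941, -0.338, -0.0], [-0.338, 0.941, -0.001], [0.001, -0.001, -1.0]]
wrist_force: [-2.2, -3.6, 8.7]
gripper_width: 0.003
gripper_force: 4.4
```

Emit:
apply_moves:
  moves:
    - [[-0.00025,0.00575,0],5]
    - [[-0.00025,0.00575,0],5]
    - [[-0.0001,0.003,0],2]
    - [[0,0,0],0]
    - [[0,0,0],0]

```text
time_s: 13.2
tcp_pos: [0.4596, -0.1284, 0.0703]
ee_rot: [[-0.99, -0.139, -0.001], [-0.139, 0.99, -0.001], [0.001, -0.0, -1.0]]
wrist_force: [-3.1, -0.2, 10.5]
gripper_width: 0.007
gripper_force: 5.3
```

Emit:
apply_moves:
  moves:
    - [[0,0,-0.01],0]
    - [[0,0,-0.03],0]
    - [[0,0,-0.04],0]
    - [[0.02,0,-0.03],0]
    - [[0.03,0,-0.02],0]

```text
time_s: 13.62
tcp_pos: [0.4133, -0.1351, 0.2022]
ee_rot: [[-0.99, -0.14, 0.005], [-0.14, 0.99, -0.001], [-0.005, -0.001, -1.0]]
wrist_force: [-0.4, 0.7, 1.2]
gripper_width: 0.008
gripper_force: 0.0
```

Emit:
apply_moves:
  moves:
    - [[0.0,-0.04,0],0]
    - [[0.0,-0.04,0],0]
    - [[0.0,-0.04,0],0]
    - [[0.0,-0.04,0],0]
    - [[0.0,-0.04,0],0]

```text
time_s: 14.03
tcp_pos: [0.4382, -0.3348, 0.1992]
ee_rot: [[-0.99, -0.139, 0.0], [-0.139, 0.99, 0.0], [-0.001, 0.0, -1.0]]
wrist_force: [0.9, 0.0, 0.5]
gripper_width: 0.003
gripper_force: 0.0
```

Emit:
apply_moves:
  moves:
    - [[0.0,-0.04,0],0]
    - [[0.0,-0.04,0],0]
    - [[0.0,-0.04,0],0]
    - [[0.0,0,0],0]
    - [[0.0,0,0],0]

```text
time_s: 14.45
tcp_pos: [0.4543, -0.4534, 0.1971]
ee_rot: [[-0.991, -0.135, -0.002], [-0.135, 0.991, 0.002], [0.002, 0.002, -1.0]]
wrist_force: [0.5, 1.0, 0.8]
gripper_width: 0.009
gripper_force: 0.0
```

Run:
```python
from h import *
st();p,x,q,m=vase("top",(.525,-.12));print("top",x,q,m.sum())
w,s=wheel(p,(.5247,-.1196));print("wheel",w,s)
P,y,Q,M=vase("side",(.525,-.12));print("side",y,Q,track(P))
for c in(p,P):
  for s in models.place_of(c,"rim_screw"):
    X=onz(c,np.array(s["at"])*[640,480],.07);e=X[:2]-[.525,-.1197]
    if np.hypot(*e)<.09:print(X,np.hypot(*e),np.degrees(np.arctan2(e[1],e[0])),s["confidence"])
cv2.imwrite("pics/c4.png",cv2.resize(p["frame"][215:315,355:475],None,fx=6,fy=6,interpolation=cv2.INTER_CUBIC))
cv2.imwrite("pics/t4.png",p["frame"])
```

```text
14.45 [ 0.4543 -0.4534  0.1971] [0.46 0.96 0.78] along 0.3259 side -0.1011
top [ 0.52511917 -0.11883141] 0.828719723183391 479
wheel [ 0.52547407 -0.11912282] -17.34388542175293
side [ 0.52264679 -0.11853683] 0.80083857442348 (array([-1.66666667,  3.16666667]), array([-0.00307786,  0.02863878]))
[ 0.50400528 -0.05610291  0.07      ] 0.06697288988116953 108.26913196902225 0.78
[ 0.50673925 -0.06169243  0.07      ] 0.06081392500786955 107.47397304343822 0.75
```

View pics/c4.png

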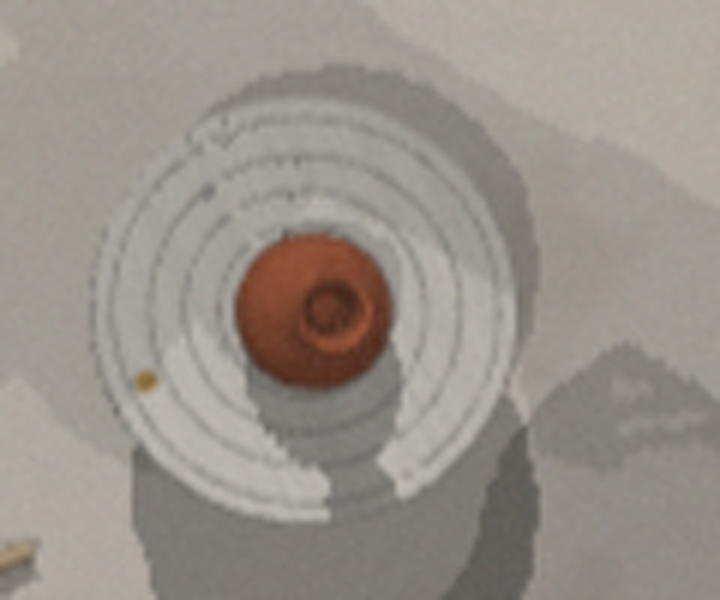

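View pics/t4.png

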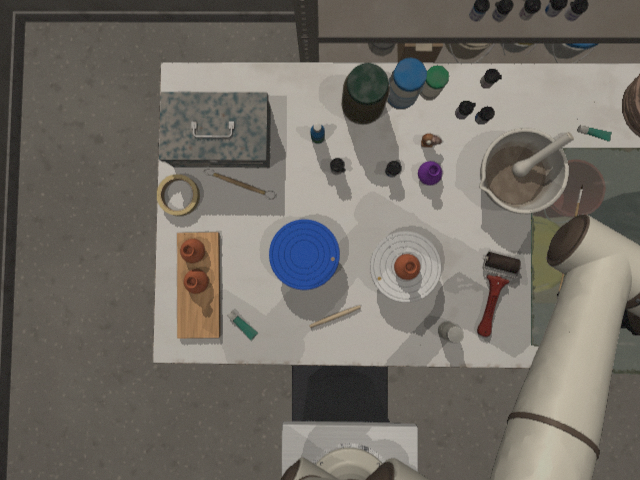

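The screw moved from crop (370,472) to (146,381), about 91 mm or roughly 90°. The vase is still centred within about 1 mm and the bystanders haven't moved, so I'm handing in.

```bash
python3 -c "
from station import r
print(r.finish_job())"
```

```text
the job is handed in; nothing more can be done
None
```

The job is handed in: by the last camera check the vase stands centred to about 1 mm, the wheel has turned about 90° clockwise, the arm is clear, and nothing else on the bench appears to have moved.

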